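# Turn the eccentric lock to its low point, then close the die's side stop

### The arm

A 6-joint arm with a two-finger parallel gripper is mounted at the origin on the work surface. World frame = base frame: x ahead of the robot, y to its left, z up, the work surface at z = 0. Lengths are in mm, angles in rad, forces in N, time in s.
With the tool pointing down it reaches from about 275 to 850 mm from the base axis. Payload 5.2 kg.
Tool frame: the origin (TCP) lies midway between the tips of the shut fingers; the grasp point (between the pads) lies 19 mm behind it; x points along the fingers, z is the direction in which the jaws open and shut, and the axes are right-handed (so a half turn about x gives the same grasp; the last joint's range is limited). The gripper opens to 85 mm and grips with 20 to 120 N. Pads are 22 mm wide; open, the fingers measure 114 mm over their backs; the gripper's body (76 mm by 85 mm) begins 54 mm behind the grasp point. The pads swing forward as they close: fully open they stand 13 mm farther back than shut.
Start: joints at [-0.203, 0.259, 1.535, -0, 1.348, -0.203], TCP at [550.005, 0.023, 231.31] pointing down, gripper open.
Joint ranges: [-3.14, 3.14], [-0.91, 2.08], [0.19, 2.58], [-1.22, 4.36], [0.22, 2.71], [-3.12, 3.12]. Speed limits (rad/s): [2.57, 2.57, 3.14, 3.14, 3.14, 3.14].

### API

Orientations are given as a 3x3 rotation matrix whose columns are the frame's x, y, z axes.
In Python, from workcell import get_state, vision, ticket gives the robot as it stands. The module is installed in compiled form; this text tells all that it offers.
- The arm moves only by the tool step_arm, never from a script. Its argument "targets" is a list that holds one entry, the list of rows, each a list of 7 numbers: the shift along the tool's x, y, z in m, then the turn, a rotation vector about the tool's x, y, z in rad, then the closure, from 0 (fully open) to 1 (shut). A call has 1 to 5 rows; each row shifts and turns the pose as measured when the row begins, along the tool's axes as they then stand; what a row does not reach is not made up. A row lasts 1/12 s, in which the tool goes at most 41.7 mm and 7.16 degrees, less where a joint would pass 70% of its speed; a pose out of reach is approached as far as the arm can. A call is refused whole if a number of a shift passes 0.0417 or a number of a turn 0.125, either way. A call with a gripper value outside its range is refused whole. The fingers move at their own pace and stop on an object; "newtons" is the grip in N (left out, the last holds). Time passes only in rows, so rows that do not move let the fingers close. It gives the time, the measured TCP pose, the force and the opening at its end, in the units of the state.
- get_state(): the state, without advancing time (a new reading comes with each control period).
- vision.grab_frame(name): name is "scene" or "side" or "wrist"; returns the picture (384x512x3 uint8, red, green, blue); there is no depth.
- vision.camera_model(name): a dict with "mtx" (3x3 intrinsics, pixels), "dist_coeffs" ([k1, k2, p1, p2, k3] as OpenCV has them; the pictures are not rectified), "origin" and "rotation" of the camera in the world. Camera axes: x right, y up, looking along -z (the intrinsics and any distortion apply to the point x, -y, -z); pixel columns grow to the right and rows downward; lengths in mm; the calibration is good to about 2 mm. A picture is of the moment at which its call begins: read the wrist's pose just before it. camera_model takes no time and is no camera call; for the wrist camera it gives the pose at the moment of the call.
- ticket.sign_off(): hands the job in, once; it reports no verdict.
The state is a dict: "t": time; "joints": joint angles; "joint_vel": joint speeds; "tau": joint torques, N m; "tool_pos": TCP position; "tool_rot": TCP orientation; "force": force on the tool from outside, world axes, zero at the start; "wrist_torque": the same for the moment, N m; "finger_gap": finger opening in mm.
Only numpy, scipy, OpenCV 4.12 (cv2) and the standard library are available. Lean on these libraries where they do the work, as an engineer would, in place of code of your own. Each camera call takes 0.05 s, during which the arm holds its last target.

### The job

Close the side stop on the clamped die. Using the fingertips only and gripping nothing, swing the cam's lever until the lever points straight away from the follower slide, so that the cam's low point faces the slide; only then push the slide from behind, on its rear end plate, fully forward against its stop. Leave the cam at its low point and everything else where it stands.

Things in the scene. Friction and masses are not known exactly. Their poses are not given: they have to be found in the camera images.
- fixture: Fixed steel plate 320 x 220 x 12 mm lying on the counter. Origin on the counter directly under the cam pivot; its +x is 'forward' (the way the slide is to be pushed), its +y the side on which the lever starts, z up. The plate spans x -175 to 145 mm and y -120 to 100 mm.
- die_top (a point): Top centre of the fixed dark carbide die (40 mm diameter, 30 mm tall) at (98, -40) mm of the plate. A closed toggle clamp, fixed too, pins it: from the die out to y = -115 mm, its handle running back to x = 24 at y = -104 mm, at most 72 mm above the counter.
- cam_pivot (a point): Vertical pivot axis of the cam, at the plate's top face (12 mm above the counter).
- cam (a joint): Angle of cam and lever about the vertical pivot, rad: from the plate's +x (forward) to the lever, counter-clockwise from above, towards its +y. 0: lever straight forward, away from the slide, the cam's low point facing the slide. Starts at 1.3 to 2.0; turns from -0.5 to 2.2 (can be overshot); stays where left; 0.25 N m of friction (about 3 N at 80 mm from the pivot).
- cam_center (a point): Centre of the cam disc's top face, 36 mm above the counter. The cam is a steel disc of 24 mm radius, 22 mm thick, its centre 14 mm off the pivot in the lever's direction, so it turns eccentrically; it really blocks the slide unless turned low.
- lever_tip (a point): Outer end of the cam lever, 105 mm from the pivot axis, 47 mm above the counter. The lever is a straight level flat bar, 16 mm wide, its underside 40 mm and its top 54 mm above the counter, running from 10 to 105 mm from the pivot axis, fixed above the cam and passing above the slide and its arm. Pressing on both sides of it at once counts as gripping.
- slide (a joint): Travel of the follower slide forward along the plate's +x, in m: starts 0 to 0.003, fully forward against its stop at 0.0305. Stays where it is left; 4 N of friction, no spring.
- slide_rear (a point): Centre of the rear face of the slide's end plate, the face to push (towards the plate's +x); 25 mm above the counter, on the line through the pivot (118 mm behind it at travel 0). The end plate is 12 mm thick, 50 mm wide, from 12 to 38 mm above the counter. Moves with the slide.
- slide_face (a point): Centre of the slide's flat front face, which meets the cam; 42 mm behind the pivot at travel 0, 25 mm above the counter. The block between it and the end plate is 64 mm long, 50 mm wide, top 38 mm above the counter, and like the arm is not to be pressed or gripped. The low arm (12 mm wide, 16 to 28 mm above the counter, at y = -40 mm of the plate) runs forward beside the cam and reaches the die when home.
- guide_block: Loose pale blue acetal block 60 x 34 x 30 mm, on the plate, on the -y side of the cam, around (-20, -92) mm. Origin under its centre. To be left alone.
- punch: Loose polished punch standing upright on the plate, 26 mm diameter at the foot, 58 mm tall, near the plate's rear +y corner, around (-125, 72) mm. Origin under its centre. To be left alone.
- setting_ring: Loose brass ring, 42 mm diameter, 12 mm tall, lying flat on the plate near its rear -y corner, around (-110, -85) mm. Origin under its centre. To be left alone.
- parallel: Loose steel parallel bar 120 x 12 x 25 mm on the counter, to the robot's right of the plate. To be left alone.
- gauge_slug: Loose dark steel cylinder 36 mm diameter, 30 mm tall, on the counter, to the robot's left of the plate. To be left alone.

How it is judged (in metres and radians):
On the way, in this order (a step that is already met when the one before it is completed fails the run):
1. the cam is turned to its low point while the slide is still back (value of joint cam between -0.3 and 0.3 rad and velocity of joint cam between -0.1 and 0.1 rad/s and value of joint slide below 0.01 m), for 0.2 s.
2. the slide is pushed fully forward with the cam still low (value of joint cam between -0.3 and 0.3 rad and value of joint slide above 0.027 m), for 0.2 s.
At the end, for the whole second after the job is handed in: The cam stands within 0.3 rad of its low point, the slide is at least 27 mm forward of 30.5, both at rest, and every loose bystander is within 10 mm of where it started (all of step 2 and velocity of joint cam between -0.1 and 0.1 rad/s and velocity of joint slide below 0.01 m/s and distance of each of guide_block, punch, setting_ring, parallel, gauge_slug from where it was at the start of the episode below 0.01 m); the robot touches nothing.
It fails at once if the slide is pushed forward (past 10 mm) while the cam is more than 0.3 rad from its low point (not (value of joint cam between -0.3 and 0.3 rad) and value of joint slide above 0.01 m).
It fails at once if the lever is gripped: the fingers press both its sides at once (contact force between the fingers and cam_c2 above 1.5 N and contact force between the fingers and cam_c3 above 1.5 N).
It fails at once if the slide is gripped or pressed on its block or arm instead of pushed on its rear end plate (contact force between the fingers and slide_c0 above 4 N or contact force between the fingers and slide_c1 above 4 N or contact force between the fingers and slide_c2 above 4 N or contact force between the fingers and slide_c3 above 4 N).
It fails at once if a bystander is lifted, carried or knocked more than 15 mm from its place (distance of any of guide_block, punch, setting_ring, parallel, gauge_slug from where it was at the start of the episode above 0.015 m).
It fails at once if the punch is tipped (angle between punch's own z axis and vertical above 0.3 rad).
It also fails if it takes over 54 s, if anything falls off the work surface, if the arm or the gripper's body presses on something with over 40 N, if the wrist force passes 120 N, or if a joint passes its speed limit or range.

## Working session

There is one attempt and no reset: what is moved stays moved. The work goes in short steps, Python scripts to look and compute and a tool call to move; the robot and the scene stay as the last step left them, time stands still between calls to the robot, and variables do not carry over. Pictures are saved under pics/ and viewed, and the job is handed in when it is done.

Besides the shell and the picture viewer there is one more tool, called as name([rows], argument=value, ...), one row to a line, values as JSON. step_arm: Moves the arm, as the interface text tells. Its arguments: {"type":"object","properties":{"targets":{"type":"array","items":{"type":"array","items":{"type":"array","items":{"type":"number"}}}},"newtons":{"type":"number"}},"required":["targets"]}

```bash
mkdir -p pics
cat > h.py <<'E'
import numpy as np, cv2
from workcell import get_state, vision, ticket
def grab(n,fn):
    cm=vision.camera_model(n); im=vision.grab_frame(n); cv2.imwrite(fn,cv2.cvtColor(im,cv2.COLOR_RGB2BGR)); return im,cm
def ray(cm,px):
    p=cv2.undistortPoints(np.array([[px]],float),np.array(cm['mtx'],float),np.array(cm['dist_coeffs'],float))[0,0]
    d=np.array(cm['rotation'])@np.array([p[0],-p[1],-1]); return np.array(cm['origin'],float),d
def onz(cm,px,z):
    o,d=ray(cm,px); return o+d*(z-o[2])/d[2]
def tri(c1,p1,c2,p2):
    o1,d1=ray(c1,p1);o2,d2=ray(c2,p2)
    s=np.linalg.lstsq(np.c_[d1,-d2],o2-o1,rcond=None)[0]
    a=o1+s[0]*d1;b=o2+s[1]*d2; return (a+b)/2,np.linalg.norm(a-b)
def proj(cm,P):
    R=np.array(cm['rotation']);q=R.T@(np.array(P,float)-np.array(cm['origin']))
    q=np.array([q[0],-q[1],-q[2]]); return cv2.projectPoints(q[None],np.zeros(3),np.zeros(3),np.array(cm['mtx'],float),np.array(cm['dist_coeffs'],float))[0][0,0]
E
python3 - <<'E'
from h import *
import pickle
s=get_state();print(s['t'],s['tool_pos'],s['tool_rot'],s['finger_gap'])
d={}
for n in ['scene','side','wrist']:
    im,cm=grab(n,f'pics/{n}0.png'); d[n]=(im,cm); print(n,cm['origin'],cm['rotation'])
pickle.dump(d,open('f0.pkl','wb'))
E
```

```text
0.0 [5.49448612e+02 1.30787321e-01 2.30439503e+02] [[-1.87972010e-03 -1.82116953e-05  9.99998233e-01]
 [ 3.86013949e-04  9.99999925e-01  1.89373256e-05]
 [-9.99998159e-01  3.86048863e-04 -1.87971293e-03]] 85.50186199531453
scene [1050.03090563  451.25967671  614.72474151] [[-0.60788209 -0.50876468  0.60962108]
 [ 0.79380839 -0.37135949  0.48162264]
 [-0.01864402  0.77669211  0.62960446]]
side [  389.13759184 -1019.93049767   752.02156418] [[ 0.99092303  0.08108242 -0.10722493]
 [-0.13406713  0.53746324 -0.83256187]
 [-0.00987667  0.83938007  0.54345519]]
wrist [549.73432385  85.0984347  372.18324108] [[ 9.99998524e-01 -5.16869647e-04  1.63840302e-03]
 [-4.91623351e-05  9.44669830e-01  3.28022727e-01]
 [-1.71729489e-03 -3.28022323e-01  9.44668411e-01]]
```

View pics/scene0.png

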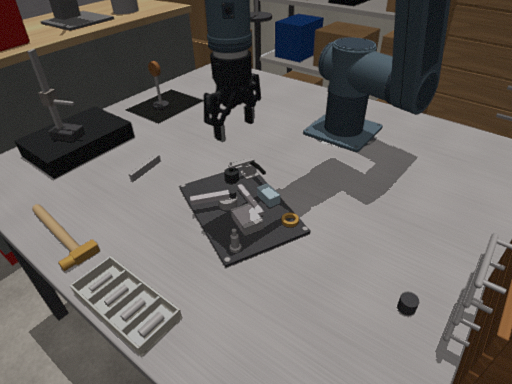

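View pics/side0.png

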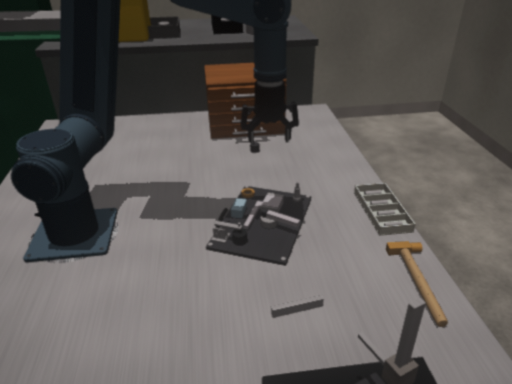

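View pics/wrist0.png

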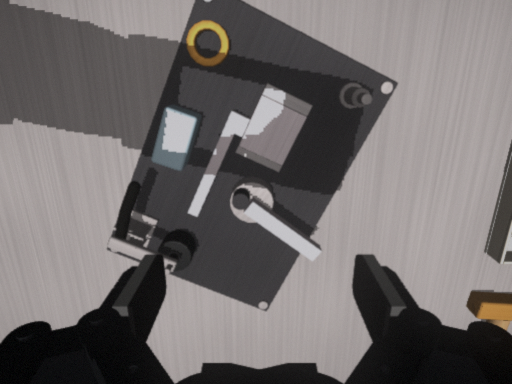

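The wrist view shows the plate with its forward direction pointing image-down and slightly left. Corners are near (396,82), (266,310) and (108,248), the lever tip is near (316,255), the pivot boss near (241,199), and the slide block's top is around (275,127).

Run:
```python
from h import *
import pickle
d=pickle.load(open('f0.pkl','rb'))
im,_=d['wrist']
b=cv2.resize(cv2.cvtColor(im[0:320,95:415],cv2.COLOR_RGB2BGR),None,fx=2.5,fy=1.875*1.0,interpolation=cv2.INTER_CUBIC)
b=cv2.resize(cv2.cvtColor(im[0:320,95:415],cv2.COLOR_RGB2BGR),(600,600),interpolation=cv2.INTER_CUBIC)
b=np.clip(b.astype(float)*1.8,0,255).astype(np.uint8)
cv2.imwrite('pics/w0z.png',b)
o=[]
for n,(x0,y0,x1,y1) in {'scene':(170,140,320,270),'side':(200,170,330,275)}.items():
    i=cv2.cvtColor(d[n][0][y0:y1,x0:x1],cv2.COLOR_RGB2BGR); f=5
    i=cv2.resize(i,None,fx=f,fy=f if n=='side' else 4.6,interpolation=cv2.INTER_CUBIC)
    if n=='scene': i=cv2.resize(i,(750,598))
    cv2.imwrite(f'pics/{n}0z.png',np.clip(i*1.6,0,255).astype(np.uint8))
```

```text
(no output)
```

View pics/w0z.png

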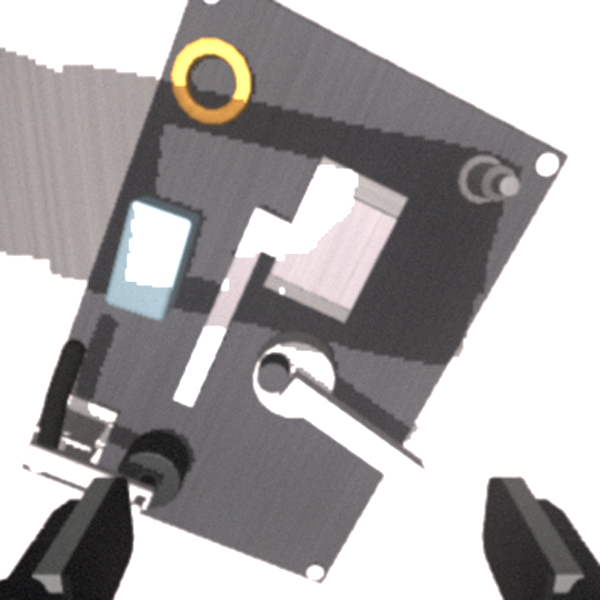

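View pics/scene0z.png

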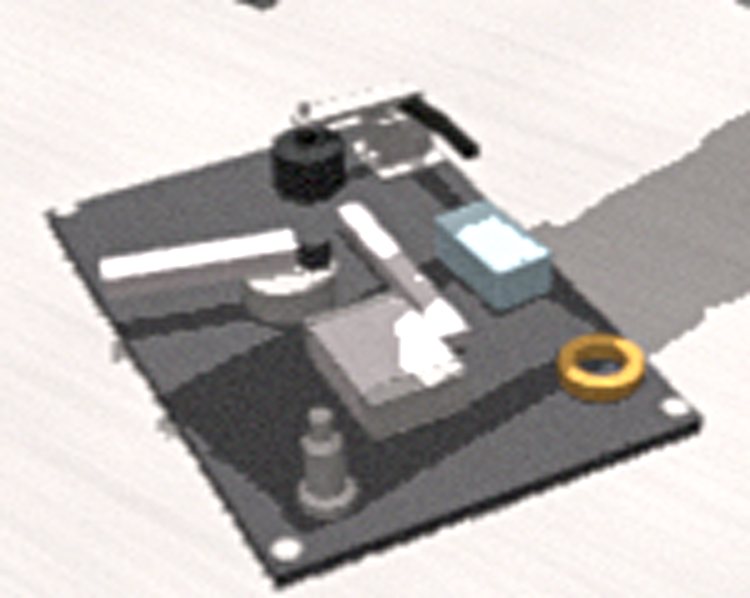

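View pics/side0z.png

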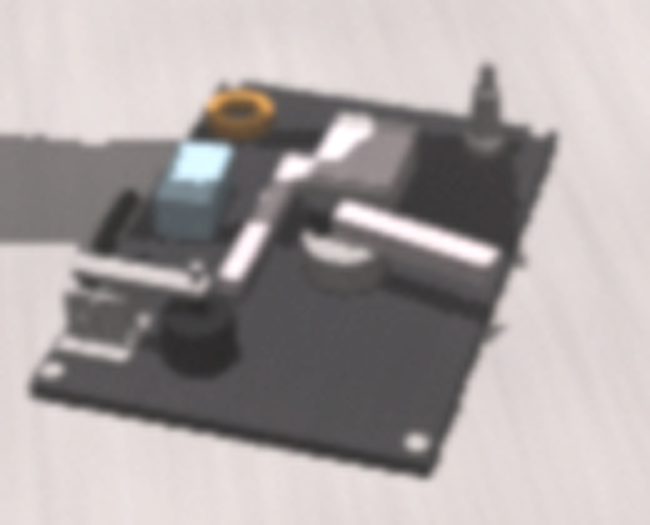

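Run:
```python
from h import *
import pickle
d=pickle.load(open('f0.pkl','rb')); C={k:v[1] for k,v in d.items()}
L={'ry':(-175,100),'fy':(145,100),'fn':(145,-120),'rn':(-175,-120)}
obs=[('wrist','ry',(396.9,82.7)),('wrist','fy',(267.8,310.4)),
('side','fy',(286.4,262.5)),('side','ry',(311.4,197)),('side','fn',(207.4,246.4)),('side','rn',(244.6,186.8)),
('scene','fy',(180,186.3)),('scene','ry',(225.4,264.5)),('scene','rn',(310.4,231.7))]
for sub in (['wrist'],['side'],['scene'],['wrist','side','scene']):
    A=[];B=[]
    for n,k,p in obs:
        if n in sub: A.append(L[k]);B.append(onz(C[n],p,12)[:2])
    A=np.array(A,float);B=np.array(B)
    a=A-A.mean(0);b=B-B.mean(0)
    th=np.arctan2((a[:,0]*b[:,1]-a[:,1]*b[:,0]).sum(),(a*b).sum())
    R=np.array([[np.cos(th),-np.sin(th)],[np.sin(th),np.cos(th)]]);t=B.mean(0)-R@A.mean(0)
    print(sub,th,t,np.round(B-(A@R.T+t),1).tolist())
pt={'wrist':(316,254),'scene':(190.2,198),'side':(299,220.5)}
for n in pt: print(n,onz(C[n],pt[n],54),R.T@(onz(C[n],pt[n],54)[:2]-t))
for a,b in [('wrist','scene'),('wrist','side'),('scene','side')]: print(tri(C[a],pt[a],C[b],pt[b]))
# pivot boss etc wrist
print('corner tri ry',tri(C['wrist'],(396.9,82.7),C['scene'],(225.4,264.5)))
# slide rear edge
for p in [(267,84),(312,104)]: print('slide rear top',R.T@(onz(C['wrist'],p,38)[:2]-t))
for p in [(239,152),(279.5,172)]: print('slide front bottom/top',R.T@(onz(C['wrist'],p,38)[:2]-t))
print('pivotboss',R.T@(onz(C['wrist'],(241,199),58)[:2]-t))
```

```text
['wrist'] -2.0000540059764362 [529.22848031 -39.65793286] [[-1.0, -2.3], [1.0, 2.3]]
['side'] -2.005275581580102 [530.61791458 -49.77876803] [[-0.3, 5.7], [-3.4, -3.7], [5.0, 4.7], [-1.3, -6.8]]
['scene'] -2.015799526077034 [531.28870194 -36.05482748] [[1.2, 4.2], [-3.5, -1.9], [2.3, -2.3]]
['wrist', 'side', 'scene'] -2.0026269666170124 [530.79174299 -43.12961894] [[-2.9, 1.6], [-0.1, 5.8], [-1.0, -1.0], [-3.2, -10.8], [4.6, -1.5], [-0.9, -13.3], [-0.6, 10.9], [-1.5, 3.0], [5.6, 5.2]]
wrist [ 611.52577134 -101.54319119   54.        ] [19.26132656 97.77080369]
scene [ 612.18542198 -104.78578061   54.        ] [21.93016351 99.72703334]
side [ 614.77247178 -104.89552211   54.        ] [ 20.94706232 102.12252534]
(array([ 612.15438008, -103.16496645,   53.81325995]), np.float64(2.764783389588669))
(array([ 613.58894622, -102.93324224,   52.20429065]), np.float64(3.375835149221561))
(array([ 613.74090369, -104.5554498 ,   54.41002494]), np.float64(2.2947873657064397))
corner tri ry (array([692.47131612,  75.71604099,  10.38990913]), np.float64(0.40879857125266095))
slide rear top [-118.36938714  -25.74313032]
slide rear top [-119.90395719   22.3272927 ]
slide front bottom/top [-45.88401974 -23.48584703]
slide front bottom/top [-44.06708657  23.73243842]
pivotboss [-6.79276979 -2.90615741]
```

step_arm([
  [[0.01, -0.02, 0.02, 0, 0, 0, 1], [0.01, -0.02, 0.02, 0.1, 0, 0, 1], [0.01, -0.01, 0.02, 0.11, 0, 0, 1], [0, 0, 0, 0.11, 0, 0, 1], [0, 0, 0, 0.11, 0, 0, 1]],
])

```text
t: 0.57
tool_pos: [609.9, -52.9, 198.3]
tool_rot: [[-0.003, 0.429, 0.903], [0.001, 0.903, -0.429], [-1.0, -0.0, -0.003]]
force: [0.3, 0.6, 0.6]
finger_gap: 25.6
```

step_arm([
  [[0, 0, 0, 0, 0, 0, 1], [0, 0, 0, 0, 0, 0, 1], [0, 0, 0, 0, 0, 0, 1]],
])

```text
t: 0.82
tool_pos: [609.4, -53.4, 196.1]
tool_rot: [[-0.007, 0.428, 0.904], [0.002, 0.904, -0.428], [-1.0, -0.001, -0.007]]
force: [-1.4, -0.1, -0.1]
finger_gap: -0.1
```

Run:
```python
from h import *
import pickle
s=get_state();print(s['t'],s['tool_pos'],s['tool_rot'],s['finger_gap'],s['force'])
im,cm=grab('wrist','pics/w1.png'); pickle.dump((im,cm),open('f1.pkl','wb'))
b=cv2.resize(cv2.cvtColor(im,cv2.COLOR_RGB2BGR),(800,600),interpolation=cv2.INTER_CUBIC)
cv2.imwrite('pics/w1z.png',np.clip(b.astype(float)*1.2,0,255).astype(np.uint8))
```

```text
0.8167 [609.3730224  -53.35192386 196.14507228] [[-6.53855781e-03  4.28059707e-01  9.03726803e-01]
 [ 2.08539518e-03  9.03749994e-01 -4.28055604e-01]
 [-9.99976449e-01 -9.14238795e-04 -6.80189523e-03]] -0.0672698940458889 [-1.43694645 -0.14807384 -0.061173  ]
```

View pics/w1z.png

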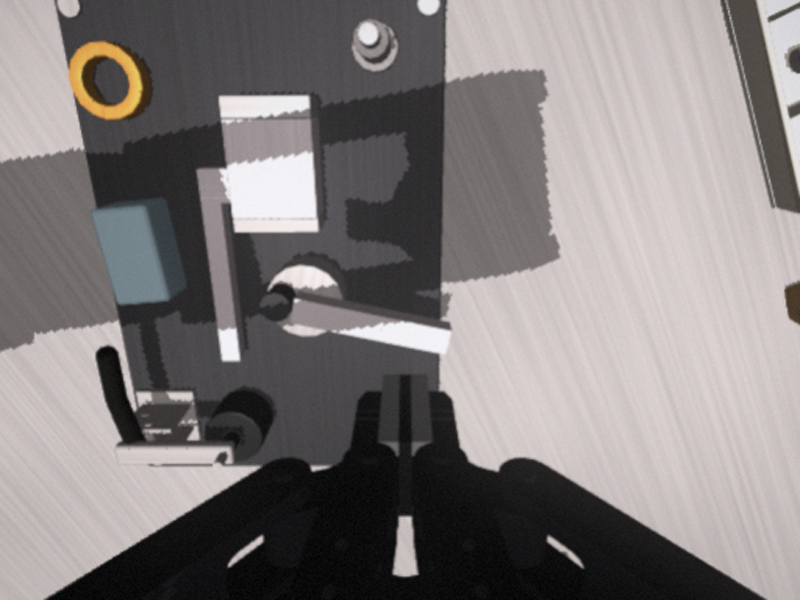

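Run:
```python
from h import *
import pickle
im,cm=pickle.load(open('f1.pkl','rb'))
im0,c0=pickle.load(open('f0.pkl','rb'))['wrist']
k=1/1.5625
def P(p,z): return onz(cm,(p[0]*k,p[1]*k),z)[:2]
rl,rr=P((219,95.5),38),P((310,95.5),38); fl,fr=P((233,232),38),P((318.5,232),38)
print('widths',np.linalg.norm(rl-rr),np.linalg.norm(fl-fr),np.linalg.norm(rl-fl),np.linalg.norm(rr-fr))
f=(fl+fr)/2-(rl+rr)/2; th=np.arctan2(f[1],f[0]); print('slide th',th, 'ends',(rl+rr)/2,(fl+fr)/2)
e=P((440,390),12)-P((446.5,20),12); print('edge th',np.arctan2(e[1],e[0]))
th=-2.0;R=np.array([[np.cos(th),-np.sin(th)],[np.sin(th),np.cos(th)]])
t=np.array([529.2,-39.7]); g=lambda p:np.round(R.T@(p-t),1)
print('slide',g((rl+rr)/2),g((fl+fr)/2),'edge y',g(P((440,390),12)),g(P((446.5,20),12)))
print('front edge',g(P((290,465),12)))
a,b=P((452,324),54),P((445,353),54); print('tip',a,b,g(a),g(b),np.linalg.norm(a-b))
n=P((300,291),54); print('lever near',g(n), 'ang from rear edge', np.arctan2(*(g(a)-g(n))[::-1]))
print('tri tip', tri(cm,(452*k,324*k),c0,(320.5,249)))
print('cam disc centre', g(P((305,300),36)))
print('punch',g(P((374,50),12)),'tcp',g(np.array([609.4,-53.4])))
```

```text
widths 49.34405344801876 50.48255781234689 75.16819078972912 75.10466866164202
slide th -2.0145797166630484 ends [580.04468292  64.8004392 ] [547.7850734   -3.05585534]
edge th -2.0060579641713634
slide [-116.2    2.7] [-41.1   1.7] edge y [ 80.2 101.1] [-155.2  102.5]
front edge [143.2 -11.4]
tip [619.79622328 -94.37742227] [ 608.37757012 -109.94133851] [ 12.  105.1] [ 30.9 101.2] 19.303396821441062
lever near [-9.6 16.6] ang from rear edge 1.3314086597236463
tri tip (array([618.38784297, -99.37480766,  44.75487645]), np.float64(2.3688882133886726))
cam disc centre [ 2.5 15.2]
punch [-140.5   61.3] tcp [-20.9  78.6]
```

The second wrist view shows the slide's end plate edge at (219–310, 95), the lever tip at (448,339) and the cam disc at (305,300) in the enlarged picture. The sizes check out: 49–50 mm wide, 75 mm long, tip at 104 mm radius, lever angle about 1.35 rad. I'll descend behind the lever next.

step_arm([
  [[0.03, 0, 0, 0, 0, 0, 1], [0.03, 0, 0, 0, 0, 0, 1], [0.03, 0, 0, 0, 0, 0, 1], [0.03, 0, 0, 0, 0, 0, 1], [0.025, 0, 0, 0, 0, 0, 1]],
])

```text
t: 1.28
tool_pos: [615.8, -53.5, 57.5]
tool_rot: [[0.015, 0.416, 0.909], [-0.004, 0.91, -0.416], [-1.0, 0.003, 0.015]]
force: [0.7, -0.0, -0.1]
finger_gap: -0.2
```

step_arm([
  [[0, 0, 0, 0, 0, 0, 1]],
])

```text
t: 1.37
tool_pos: [612.2, -52.3, 52.7]
tool_rot: [[0.007, 0.414, 0.91], [-0.001, 0.91, -0.414], [-1.0, 0.002, 0.007]]
force: [-0.8, 1.0, -0.3]
finger_gap: -0.0
```

step_arm([
  [[0.009, 0, 0, 0, 0, 0, 1], [0.002, -0.005, 0, 0, 0, 0, 1], [0, -0.006, 0, 0, 0, 0, 1], [0, -0.006, 0, 0, 0, 0, 1]],
])

```text
t: 1.7
tool_pos: [606.5, -67.5, 44.2]
tool_rot: [[0.01, 0.408, 0.913], [-0.002, 0.913, -0.408], [-1.0, 0.002, 0.01]]
force: [0.3, -0.5, 0.3]
finger_gap: 0.2
```

step_arm([
  [[0, -0.007, 0, 0, 0, 0, 1], [0, -0.007, 0, 0, 0, 0, 1], [0, -0.007, 0, 0, 0, 0, 1], [0, -0.007, 0, 0, 0, 0, 1]],
])

```text
t: 2.03
tool_pos: [596.3, -94.7, 48.2]
tool_rot: [[0.017, 0.409, 0.913], [-0.001, 0.913, -0.409], [-1.0, 0.006, 0.016]]
force: [0.9, 4.2, -1.4]
finger_gap: 0.1
```

```bash
cat > look.py <<'E'
import sys
from h import *
s=get_state();tag=sys.argv[1]
th=-2.005;R=np.array([[np.cos(th),-np.sin(th)],[np.sin(th),np.cos(th)]]);t=np.array([530.9,-40.5])
print(s['t'],'tcp',s['tool_pos'],'local',R.T@(s['tool_pos'][:2]-t),s['force'],s['tool_rot'][:,1])
im,cm=grab('wrist',f'pics/{tag}.png')
import pickle;pickle.dump((im,cm),open(tag+'.pkl','wb'))
b=cv2.resize(cv2.cvtColor(im,cv2.COLOR_RGB2BGR),(800,600),interpolation=cv2.INTER_CUBIC)
cv2.imwrite(f'pics/{tag}z.png',np.clip(b.astype(float)*1.2,0,255).astype(np.uint8))
E
python3 look.py w2
```

```text
2.0333 tcp [596.26879259 -94.67961297  48.21719279] local [21.65216059 82.09563598] [ 0.86594741  4.19164796 -1.43207704] [0.40862331 0.91268067 0.00640172]
```

View pics/w2z.png

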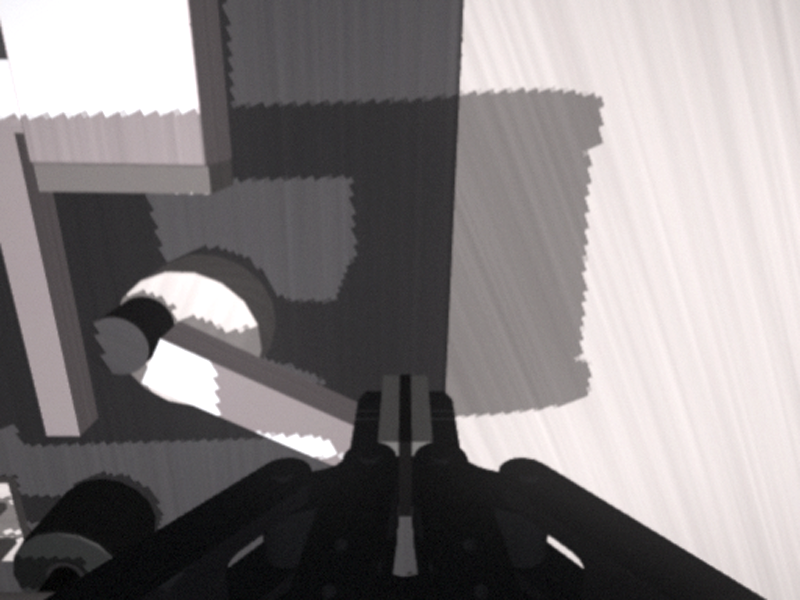

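The view shows the lever following, with the fingers pressing its rear side at about (370,410). The tip has risen to 48 mm, so I'll lower it while following the arc.

step_arm([
  [[0.003, -0.008, -0.003, 0, 0, 0, 1], [0.003, -0.008, -0.004, 0, 0, 0, 1], [0.002, -0.008, -0.005, 0, 0, 0, 1], [0.001, -0.007, -0.006, 0, 0, 0, 1]],
])

```text
t: 2.42
tool_pos: [570.4, -120.1, 41.8]
tool_rot: [[0.028, 0.409, 0.912], [-0.005, 0.912, -0.409], [-1.0, 0.007, 0.028]]
force: [2.3, 3.1, 2.4]
finger_gap: -0.2
```

```bash
python3 look.py w3
```

```text
2.4167 tcp [ 570.38457607 -120.07393742   41.75047074] local [55.57920916 69.29642684] [2.33638055 3.06235714 2.38479062] [0.40944335 0.91230672 0.00725192]
```

View pics/w3z.png

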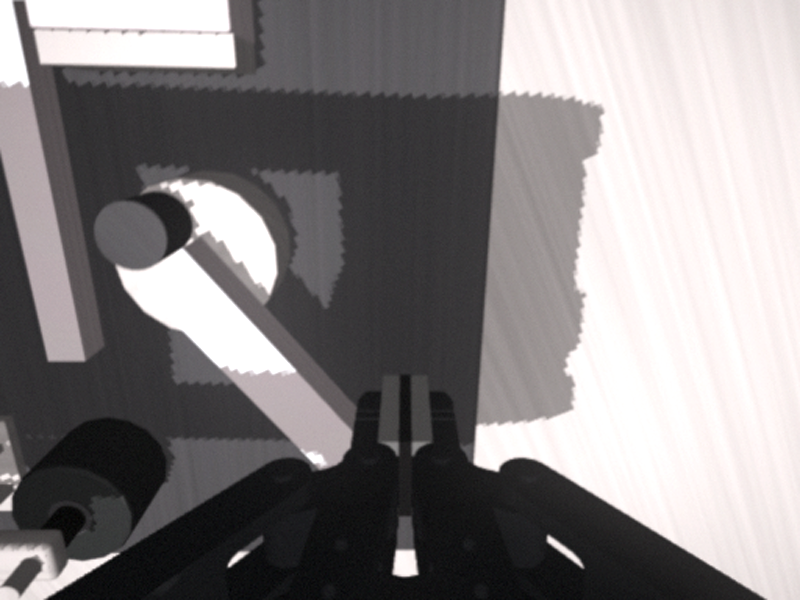

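The lever is now at about 45°, with contact at its rear corner near (355,410). I'll continue the arc.

step_arm([
  [[0, -0.006, -0.007, 0, 0, 0, 1], [0, -0.005, -0.008, 0, 0, 0, 1], [0, -0.004, -0.008, 0, 0, 0, 1], [0, -0.002, -0.006, 0, 0, 0, 1]],
])

```text
t: 2.8
tool_pos: [534.3, -126.1, 41.0]
tool_rot: [[0.03, 0.411, 0.911], [-0.007, 0.912, -0.411], [-1.0, 0.006, 0.03]]
force: [3.1, 1.1, 1.5]
finger_gap: -0.1
```

```bash
python3 look.py w4
```

```text
2.8 tcp [ 534.30802396 -126.13621324   40.96448688] local [76.2559144 39.1179136] [3.13463396 1.08127977 1.51062152] [0.41103812 0.9115972  0.00618227]
```

View pics/w4z.png

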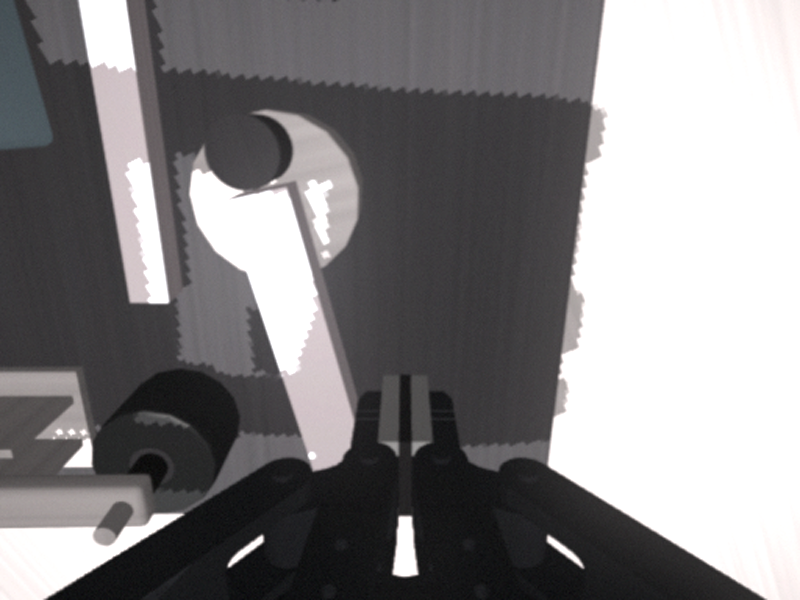

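```bash
cat > ang.py <<'E'
from h import *
import pickle
def ang(tag,p,q,z=54,th=-2.005):
    im,cm=pickle.load(open(tag+'.pkl','rb'));k=1/1.5625
    a,b=[onz(cm,(x*k,y*k),z)[:2] for x,y in (p,q)]
    return np.arctan2(*(b-a)[::-1])-th
E
python3 -c "
from ang import *
print(ang('w4',(295,185),(354,385)),ang('w4',(248,272),(313,465)))"
```

```text
0.23591146640125094 0.23032388091557454
```

The lever is now at 0.23 rad from both edges. About 17 mm more at this radius.

step_arm([
  [[0, 0, -0.005, 0, 0, 0, 1], [0, 0, -0.005, 0, 0, 0, 1], [0, 0, -0.004, 0, 0, 0, 1], [0, 0, 0, 0, 0, 0, 1]],
])

```text
t: 3.18
tool_pos: [519.3, -122.3, 40.9]
tool_rot: [[0.03, 0.41, 0.912], [-0.012, 0.912, -0.41], [-0.999, 0.002, 0.032]]
force: [0.9, -0.9, 1.0]
finger_gap: -0.1
```

```bash
python3 look.py w5
```

```text
3.1833 tcp [ 519.3033899  -122.30712094   40.88018784] local [79.09441247 23.89477596] [ 0.91981467 -0.9019682   1.02433364] [0.40981335 0.91216767 0.00177685]
```

View pics/w5z.png

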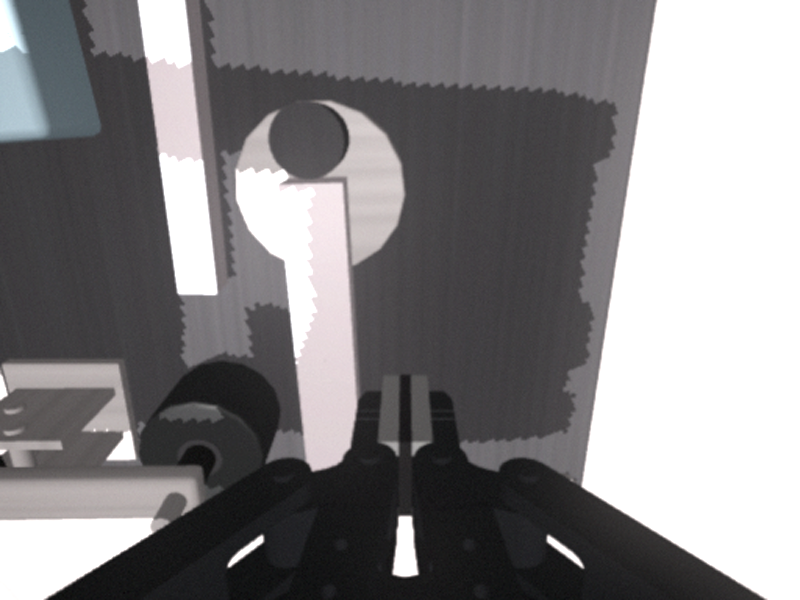

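```bash
python3 -c "
from ang import *
print(ang('w5',(346,180),(357,370)),ang('w5',(285,265),(305,470)))
print('arm',ang('w5',(148,70),(177,292),28), 'plate edge',ang('w5',(655,10),(583,470),12))"
```

```text
0.03366578726497105 0.030442022112647793
arm -0.008726391618834484 plate edge -0.00592498332448077
```

The lever is at about 0.03 rad and the force has relaxed. The plate edge and the slide arm both confirm the frame direction to within 0.01 rad. Backing off, then rising.

step_arm([
  [[0, 0, 0.008, 0, 0, 0, 1], [0, 0, 0.008, 0, 0, 0, 1], [-0.03, 0, 0, 0, 0.03, 0, 1], [-0.03, 0, 0, 0, 0, 0, 1], [-0.03, 0, 0, 0, 0, 0, 1]],
])

```text
t: 3.65
tool_pos: [527.8, -124.8, 124.7]
tool_rot: [[-0.023, 0.41, 0.912], [0.014, 0.912, -0.41], [-1.0, 0.004, -0.027]]
force: [0.7, 0.1, 0.1]
finger_gap: -0.3
```

step_arm([
  [[-0.01, 0.035, 0, 0, 0, 0, 1], [0, 0.035, 0, 0, 0, 0, 1], [0, 0.035, -0.01, 0, 0, 0, 1], [0, 0.035, -0.01, 0, 0, 0, 1], [0, 0.03, -0.01, 0, 0, 0, 1]],
])

```text
t: 4.07
tool_pos: [579.6, 39.5, 143.7]
tool_rot: [[-0.013, 0.421, 0.907], [0.01, 0.907, -0.421], [-1.0, 0.004, -0.016]]
force: [0.4, -0.4, 0.1]
finger_gap: -0.3
```

```bash
python3 look.py w6
```

```text
4.0667 tcp [579.59281422  39.49297623 143.6987535 ] local [-93.05454245  10.52228743] [ 0.44936411 -0.44474468  0.06033604] [0.42077563 0.90715771 0.0035704 ]
```

View pics/w6z.png

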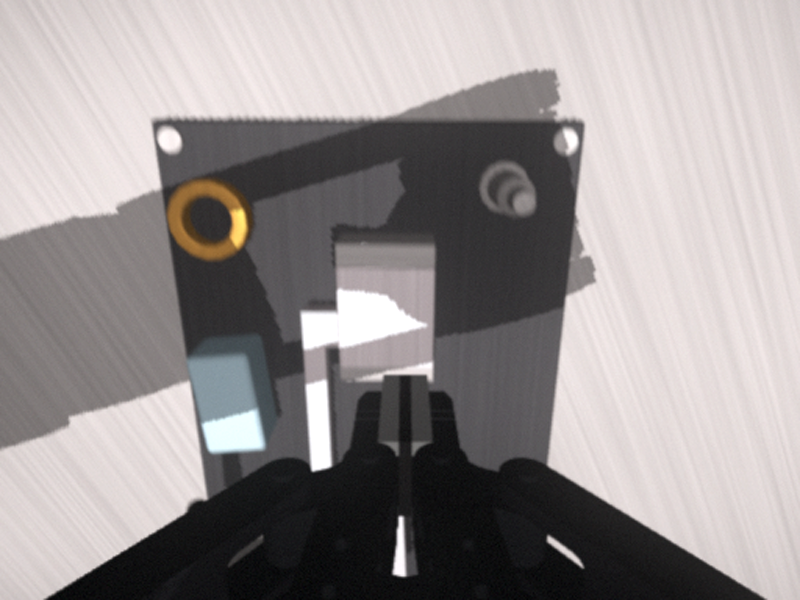

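Run:
```python
from h import *
import pickle
im,cm=pickle.load(open('w6.pkl','rb'));k=1/1.5625
th=-2.005;R=np.array([[np.cos(th),-np.sin(th)],[np.sin(th),np.cos(th)]]);t=np.array([530.9,-40.5])
g=lambda p,z:np.round(R.T@(onz(cm,(p[0]*k,p[1]*k),z)[:2]-t),1)
print('slide rear',g((337,243),38),g((435,243),38),g((337,235),12),'punch foot',g((505,187),12),'top',g((523,203),70),'ring',g((210,220),24),'corners',g((154,122),12),g((583,122),12))
a,b=[onz(cm,(p[0]*k,p[1]*k),38)[:2] for p in((337,243),(435,243))];v=b-a
print('rear edge angle vs plate y',np.arctan2(v[1],v[0])-(th+np.pi/2))
```

```text
slide rear [-118.7  -24.5] [-118.8   23.6] [-116.9  -28.2] punch foot [-142.6   60.5] top [-143.5   58.2] ring [-127.1  -91.3] corners [-174.6 -118.3] [-174.7   97.3]
rear edge angle vs plate y 0.0038020056532670488
```

The slide rear edge is at x = −118.7 mm, centred on y ≈ −0.5. The plate corners confirm the frame, the punch foot is at (−143, 60) and the ring at (−127, −91), which leaves a clear corridor for the fingers at y ≈ −4.

step_arm([
  [[0, 0.025, -0.007, 0, -0.01, 0, 1], [0, 0.02, -0.006, 0, 0, 0, 1], [0, 0.01, 0, 0, 0, 0, 1], [0, 0, 0, 0, 0, 0, 1]],
])

```text
t: 4.45
tool_pos: [591.2, 107.2, 142.4]
tool_rot: [[-0.009, 0.412, 0.911], [0.011, 0.911, -0.412], [-1.0, 0.006, -0.013]]
force: [-0.7, 0.1, -0.6]
finger_gap: -0.2
```

```bash
python3 look.py w7
```

```text
4.45 tcp [591.24983977 107.2291334  142.39835765] local [-159.40911758   -7.39819226] [-0.69502222  0.07889859 -0.6345385 ] [0.41249536 0.91094096 0.00584335]
```

step_arm([
  [[0.025, 0, 0, 0, 0, 0, 1], [0.025, 0, 0, 0, 0, 0, 1], [0.025, 0, 0.002, 0, 0, 0, 1], [0.022, 0, 0.002, 0, 0, 0, 1], [0.006, 0, 0, 0, 0, 0, 1]],
])

```text
t: 4.92
tool_pos: [597.2, 98.9, 38.5]
tool_rot: [[-0.004, 0.415, 0.91], [0.007, 0.91, -0.415], [-1.0, 0.005, -0.007]]
force: [-1.2, 0.6, -0.3]
finger_gap: 0.2
```

step_arm([
  [[0, 0, 0, 0, 0, 0, 1]],
])

```text
t: 5.0
tool_pos: [596.0, 97.4, 36.6]
tool_rot: [[-0.008, 0.416, 0.909], [0.007, 0.909, -0.416], [-1.0, 0.003, -0.011]]
force: [-0.1, -0.7, 0.3]
finger_gap: 0.1
```

step_arm([
  [[0.008, 0, 0, 0, 0, 0, 1], [0.004, -0.005, 0, 0, 0, 0, 1], [0, -0.006, 0, 0, 0, 0, 1], [0, 0, 0, 0, 0, 0, 1]],
])

```text
t: 5.33
tool_pos: [592.5, 84.2, 26.1]
tool_rot: [[-0.006, 0.418, 0.908], [0.006, 0.908, -0.418], [-1.0, 0.003, -0.008]]
force: [-0.9, -0.1, 1.0]
finger_gap: 0.1
```

```bash
python3 look.py w8
```

```text
5.3333 tcp [592.54922399  84.15014118  26.08514974] local [-139.01836819    3.48967349] [-0.92356258 -0.1188322   1.01606534] [0.41796666 0.90845608 0.00338019]
```

View pics/w8z.png

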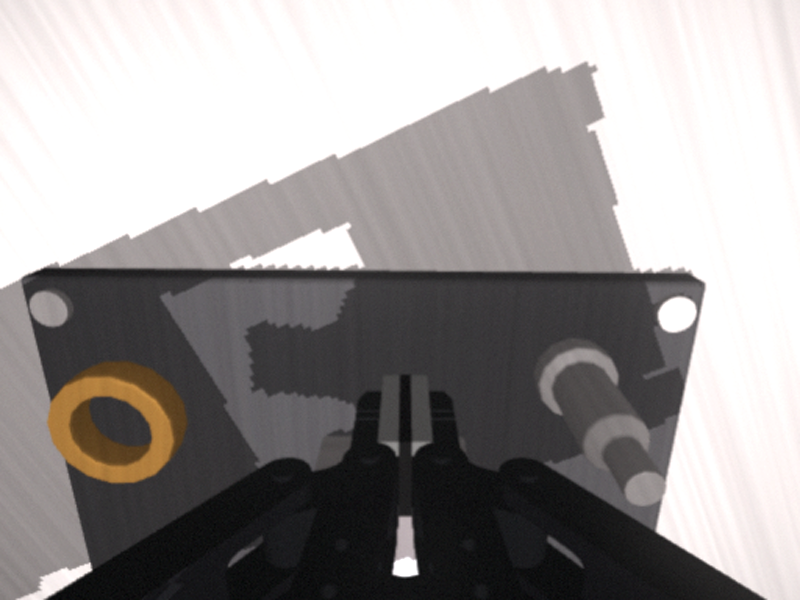

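The fingers are behind the end plate, with the punch (around (600,420)) and the ring (around (115,420)) well clear on either side. Approaching and starting the push.

step_arm([
  [[0.002, -0.005, -0.003, 0, 0, 0, 1], [0.001, -0.005, -0.002, 0, 0, 0, 1], [0, -0.005, 0, 0, 0, 0, 1], [0, -0.005, 0, 0, 0, 0, 1]],
])

```text
t: 5.72
tool_pos: [581.2, 69.1, 25.4]
tool_rot: [[0.001, 0.418, 0.908], [0.009, 0.908, -0.418], [-1.0, 0.009, -0.002]]
force: [2.9, 4.4, -3.0]
finger_gap: -0.0
```

step_arm([
  [[0.001, -0.005, 0, 0, 0, 0, 1], [0.001, -0.004, 0, 0, 0, 0, 1], [0, -0.004, 0, 0, 0, 0, 1]],
])

```text
t: 5.97
tool_pos: [576.6, 58.3, 24.9]
tool_rot: [[0.006, 0.418, 0.908], [0.012, 0.908, -0.418], [-1.0, 0.013, 0.0]]
force: [2.0, 5.0, -3.9]
finger_gap: -0.2
```

```bash
python3 look.py w9
python3 - <<'E'
from h import *
im,cm=grab('scene','pics/scene9.png')
i=cv2.cvtColor(im[140:270,170:320],cv2.COLOR_RGB2BGR)
cv2.imwrite('pics/scene9z.png',np.clip(cv2.resize(i,(750,598),interpolation=cv2.INTER_CUBIC)*1.5,0,255).astype(np.uint8))
E
```

```text
5.9667 tcp [576.55109033  58.31631011  24.85586337] local [-108.85155432   -0.15593334] [ 2.01223882  4.96432757 -3.9018489 ] [0.41818824 0.90826444 0.01320258]
```

View pics/scene9z.png

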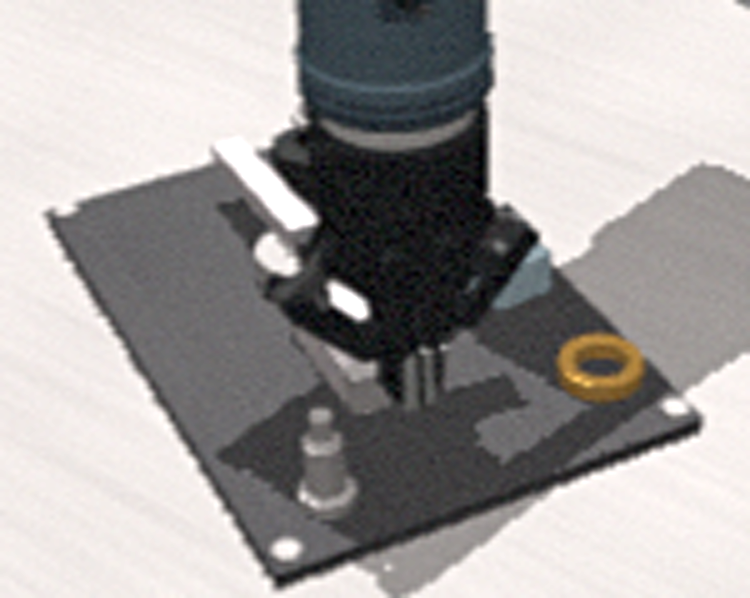

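The fingers press on the end plate with about 5 N and the slide is moving. The punch, ring and block look unmoved.

step_arm([
  [[0.001, -0.004, 0, 0, 0, 0, 1], [0.001, -0.003, 0, 0, 0, 0, 1], [0, -0.003, 0, 0, 0, 0, 1]],
])

```text
t: 6.32
tool_pos: [573.0, 49.4, 23.8]
tool_rot: [[0.007, 0.418, 0.908], [0.012, 0.908, -0.418], [-1.0, 0.014, 0.002]]
force: [0.8, 4.8, -2.1]
finger_gap: 0.1
```

step_arm([
  [[0, -0.003, 0, 0, 0, 0, 1], [0, -0.003, 0, 0, 0, 0, 1]],
])

```text
t: 6.48
tool_pos: [572.4, 48.0, 23.9]
tool_rot: [[0.012, 0.421, 0.907], [0.02, 0.907, -0.421], [-1.0, 0.023, 0.003]]
force: [7.6, 21.0, -2.7]
finger_gap: -0.4
```

Force rose to 22 N with almost no advance, so the slide is at its stop. Holding briefly, then backing straight off.

step_arm([
  [[0, 0, 0, 0, 0, 0, 1], [0, 0, 0, 0, 0, 0, 1], [0, 0.008, 0, 0, 0, 0, 1], [0, 0.01, 0, 0, 0, 0, 1], [0, 0.01, 0, 0, 0, 0, 1]],
])

```text
t: 6.9
tool_pos: [583.3, 72.0, 23.7]
tool_rot: [[0.009, 0.422, 0.906], [0.017, 0.906, -0.422], [-1.0, 0.02, 0.001]]
force: [0.3, 0.1, 0.5]
finger_gap: -0.3
```

step_arm([
  [[-0.025, 0.002, 0, 0, 0, 0, 1], [-0.03, 0.002, 0, 0, 0, 0, 1], [-0.03, 0, 0, 0, 0, 0, 1], [-0.03, 0, 0, 0, 0, 0, 1], [-0.03, 0, 0, 0, 0, 0, 1]],
])

```text
t: 7.32
tool_pos: [579.8, 78.0, 164.6]
tool_rot: [[-0.012, 0.419, 0.908], [0.016, 0.908, -0.419], [-1.0, 0.01, -0.017]]
force: [0.9, 0.1, 0.1]
finger_gap: -0.1
```

step_arm([
  [[-0.02, 0, 0, 0, 0, 0, 1], [0, -0.01, 0, 0, 0, 0, 1], [0, 0, 0, 0, 0, 0, 1]],
])

```text
t: 7.57
tool_pos: [580.0, 69.8, 193.4]
tool_rot: [[0.001, 0.417, 0.909], [0.014, 0.909, -0.417], [-1.0, 0.013, -0.005]]
force: [-0.2, -0.2, -0.7]
finger_gap: -0.6
```

```bash
python3 look.py w10
python3 - <<'E'
from h import *
im,cm=grab('scene','pics/scene10.png')
i=cv2.cvtColor(im[140:270,170:320],cv2.COLOR_RGB2BGR)
cv2.imwrite('pics/scene10z.png',np.clip(cv2.resize(i,(750,598),interpolation=cv2.INTER_CUBIC)*1.5,0,255).astype(np.uint8))
E
```

```text
7.5667 tcp [579.98846703  69.80641979 193.40588521] local [-120.7215066   -1.8712793] [-0.24379    -0.22983586 -0.74814943] [0.41714873 0.9087466  0.01290546]
```

View pics/scene10z.png

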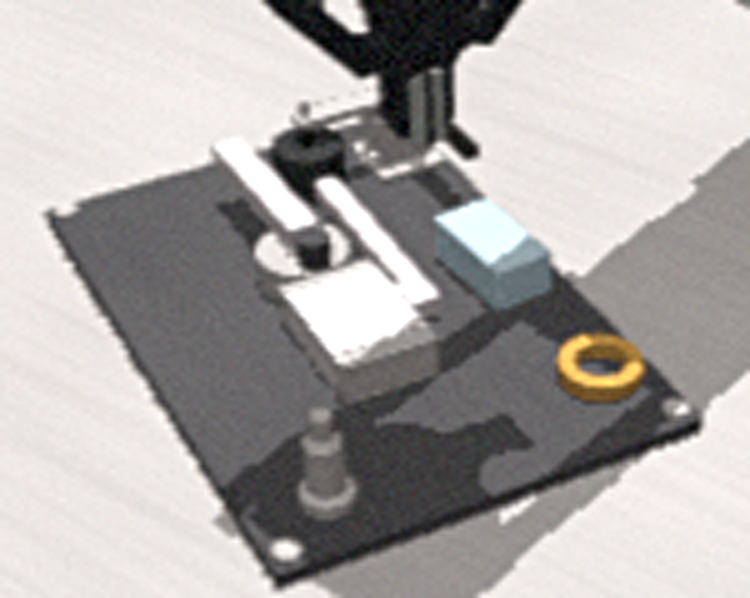

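View pics/w10z.png

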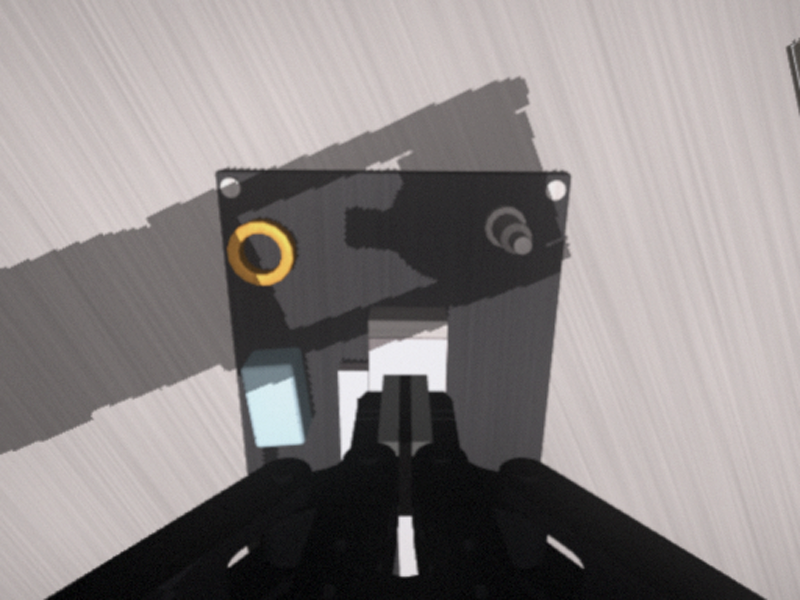

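The slide has moved up toward the cam, the lever points straight forward, and the punch, ring and block stand where they were. Measuring to confirm.

Run:
```python
from h import *
import pickle
im,cm=pickle.load(open('w10.pkl','rb'));k=1/1.5625
th=-2.005;R=np.array([[np.cos(th),-np.sin(th)],[np.sin(th),np.cos(th)]]);t=np.array([530.9,-40.5])
g=lambda p,z:np.round(R.T@(onz(cm,(p[0]*k,p[1]*k),z)[:2]-t),1)
print('slide rear',g((368,320.5),38),g((448,320.5),38),'corners',g((217,172),12),g((571,174),12),'punch',g((507,226),12),'ring',g((262,253),24))
sc=vision.camera_model('scene')
q=[onz(sc,(170+x/5,140+y/4.6),54)[:2] for x,y in((304,236),(228,147))]
print('lever ang scene',np.arctan2(*(q[1]-q[0])[::-1])-th, np.linalg.norm(q[0]-q[1]))
a=cv2.imread('pics/scene0.png').astype(int);b=cv2.imread('pics/scene10.png').astype(int)
for nm,(x0,y0,x1,y1) in {'slug':(390,285,430,320),'parallel':(120,145,170,190),'punch':(222,225,250,255),'ring':(280,210,302,230)}.items(): print(nm,abs(a-b)[y0:y1,x0:x1].mean())
```

```text
slide rear [-87.1 -25.2] [-87.4  24.2] corners [-174. -118.] [-173.7   98.7] punch [-141.5   61.8] ring [-126.1  -91.3]
lever ang scene 0.01215945808836394 95.67494357046318
slug 2.9126190476190477
parallel 2.8253333333333335
punch 12.601587301587301
ring 13.502272727272727
```

```bash
python3 -c "
from h import *
s=get_state();print(s['t'],abs(np.array(s['joint_vel'])).max());print(ticket.sign_off())"
```

```text
7.6667 0.01957555295646166
the job is handed in; nothing more can be done
None
```

The side stop is closed and I handed the job in at about 7.7 s. With the fingers shut, I swung the lever from about 1.35 rad to its low point. I then backed off and pushed the slide by its rear end plate until the force rose to about 22 N at the stop. The hand then lifted clear, and the wrist force reads near zero.

| Check | Result |
|---|---|
| Cam angle | 0.03 rad (wrist view when I stopped pushing), 0.01 rad (scene view at the end); limit 0.3 |
| Slide rear face | moved from −118.7 to −87.3 mm, which puts the slide at its 30.5 mm stop within measuring error |
| Punch and ring | re-measured within about 2 mm of their earlier positions |
| Parallel and gauge slug | scene images before and after show no visible change |
| Guide block | looked unmoved in the pictures, not measured |

**Disagreements:**
- Plate corners cast from the far scene and side cameras were up to about 13 mm off. I relied on the close wrist views instead, which agreed with the stated sizes to about 2 mm.
- One two-view check put the lever tip about 9 mm too low. I set it aside because three other pairs of views gave 52–54 mm.
- The punch and ring image areas changed in brightness, which I put down to the arm's shadow.

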